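Press a lino stamp onto its block in the guarded bench press

ROBOT

A 6-joint arm with a two-finger parallel gripper is mounted at the origin on a cart in front of the work surface, level with it; the furniture and walls round the work are solid. World frame = base frame: x ahead of the robot, y to its left, z up, the work surface at z = 0. Lengths are in m, angles in rad, forces in N, time in s.
With the tool pointing down it reaches from about 0.275 to 0.875 m from the base axis. Payload 12.5 kg.
Tool frame: the origin (TCP) lies on the centre line of the jaws, within the pads' length; the fingertips stand r.finger_overhang ahead of it and the grasp point (between the pads) lies 3 mm ahead of it (r.finger_overhang is the distance from the TCP to the fingertips, in m); z points along the fingers, y is the line along which they close (so a half turn about z gives the same grasp; the last joint's range is limited). The gripper opens to 85 mm and grips with 20 to 120 N. Pads are 22 mm wide; open, the fingers measure 114 mm over their backs; the gripper's body (76 mm by 85 mm) begins 54 mm behind the grasp point. The pads swing forward as they close: fully open they stand 13 mm farther back than shut.
Start: joints at [1.123, 0.351, 1.652, -0, 1.139, -0.085], TCP at [0.195, 0.514, 0.253] pointing down, gripper open.
Joint ranges: [-2.75, 2.75], [-0.79, 2.1], [0.01, 2.65], [-1.57, 4.71], [0.07, 3.14], [-2.87, 2.87]. Speed limits (rad/s): [2.22, 2.22, 2.79, 3.14, 3.14, 3.14].

INTERFACE

Orientations are given as a unit quaternion [x, y, z, w].
In Python, from cell import r, optics gives the robot as it stands. The module is installed in compiled form; this text tells all that it offers. Calls block until the motion is done:
- r.move_to(position, orientation): joint-space move of the TCP to a pose.
- r.move_linear(position, rot=None, vel=0.15): straight line of the TCP; rot=None keeps the orientation; vel is the mean speed in m/s.
- r.set_joints(angles): joint-space move.
- r.set_gripper(opening, squeeze=None): opening from 0.0 (shut) to 1.0 (fully open); squeeze is the grip in N (None keeps the last); returns when the fingers have stopped.
- r.sleep(seconds).
- r.inverse_kinematics(position, orientation): joint angles nearest the present ones, or None.
- optics.get_image(name): name is "scene" or "top"; returns a dict with "pixels" (384x512x3 uint8, red, green, blue), "depth" (384x512 float32, m along the optical axis (not along the pixel's ray), 0 where there is no reading), "fx", "fy", "cx", "cy" (pixels), "D" ([k1, k2, p1, p2, k3] as OpenCV has them; the pictures are not rectified), "camera_from_world" (4x4, takes a point from world to camera coordinates). Camera axes: x right, y down, z forward; pixel columns grow to the right and rows downward; lengths in m; the calibration is good to about 2 mm. A picture is of the moment at which its call begins.
A pose or a line that the arm cannot do raises r.PlanningError and nothing moves.
- r.hand_in(): hands the job in; it is judged then, once.
Readings, each from a call of its own:
- r.current_t(): time.
- r.current_q(): joint angles.
- r.current_qvel(): joint speeds.
- r.current_effort(): joint torques, N m.
- r.current_tool_pos(): TCP position.
- r.current_ee_rot(): TCP orientation.
- r.current_contact_force(): force on the tool from outside, world axes, zero at the start.
- r.current_torque(): the same for the moment, N m.
- r.current_opening(): opening from 0.0 (shut) to 1.0 (fully open).
- r.current_finger_force(): force on a finger pad.
Only numpy, scipy, OpenCV 4.12 (cv2) and the standard library are available. Lean on these libraries where they do the work, as an engineer would, in place of code of your own. Each camera call takes 0.05 s, during which the arm holds its last target. There are 200 camera calls.

TASK

The lino face of the green stamp has just been stuck to its block and must be pressed on. With the fingertips only, push the plywood carrier fully home into the bench press until it meets the stops, then reach through the window in the yellow guard, without touching the guard, press the red lever all the way down and keep it down for two seconds. Let the lever come back up and take the hand out of the window, clear of the press; pick nothing up and leave the other stamps, the jar and the bottle beside the press where they are.

Things in the scene. Friction and masses are not known exactly. Their poses are not given: they have to be found in the camera images.
- press: Green bench press, fixed to the table. Origin on the table straight under the ram axis; x runs from its front (robot side) to its back along the guide rails, y to the left, z up. The bed is 277 x 150 mm (x = -165 to +112), its top 22 mm up. Two rails 18 mm high guide the carrier (1.7 mm play a side, x = -140 on) to rubber stops at the back.
- guard: Yellow sheet-metal hood with clear sides, fixed over the press: must not be touched. Origin and axes of the press. It spans x = -126 to +114 mm, y = +-66 mm. Its front face stands from 86 to 132 mm above the table; from there the top slopes up to the back at 15 degrees to 174 mm at x = +30 mm, then runs flat.
- window (a point): Centre of the open window in the sloping top of the guard, in its outer face: x = -75, y = 0, z = 146 mm from the press origin. Clear opening 84 mm across (y) and 76 mm along the slope (73 mm in x from above); sheet 4 mm thick, black rubber trim 3 mm thick round its edge.
- lever_pad (a point): Middle of the top face of the red lever paddle (52 mm in y, 38 mm in x), right under the window, 8 mm below the window centre when up. Pressed fully it goes 27 mm nearly straight down. Axes as the press at rest.
- lever (a joint): Lever angle in rad: 0 = up (rest), 0.20 = fully down on its end stop. The pivot is 135 mm behind the paddle. A spring brings it back up. Pressing the paddle takes about 4 N at first, 13 N near the stop. It drives a ram with a sprung pad 12 mm down; with the carrier home the pad meets the stamp at about 0.13 rad.
- carrier: Loose plywood board, 217 x 100 x 10 mm, 0.35 kg, on the press bed between the rails. Origin under the middle of its stamp nest, on its underside; axes as the press. Fully home, the origin lies on the press axis (x = y = 0 of the press); at the start it is out by 40 to 65 mm towards the robot (-x of the press). Waxed: slides with 1 to 3 N.
- front_plate (a point): Middle of the robot-side face of the carrier's upright aluminium front plate, to push on: 180 mm in front of the carrier's origin, 28 mm above its underside. The plate is 100 mm wide (y), 8 mm thick, and stands from 22 to 68 mm above the table.
- stamp_green: Wooden stamp block with a green lino pattern, 55 x 57 x 27 mm, lying pattern up in the carrier's nest of low wooden strips (6 mm high, up to 2 mm of play). Origin at the middle of its underside.
- stamp_red: Bystander: stamp with red pattern, 55 x 65 x 27 mm, loose on the table left of the press. Origin at the middle of its underside.
- stamp_blue: Bystander: stamp with dark blue pattern, 55 x 56 x 27 mm, loose on the table left of the press. Origin at the middle of its underside.
- jar_cream: Bystander: jar of cream paste with white lid, 56 mm across, 55 mm high, loose on the table right of the press. Origin at the middle of its underside.
- bottle_blue: Bystander: blue squeeze bottle, 53 mm across, 141 mm high, loose on the table right of the press. Origin at the middle of its underside.
- pad: Flat rubber-faced pressure pad under the ram, 62 x 66 mm, inside the press above the home place of the stamp; moved by the lever, never by hand. Origin and axes of the press when up. Its face is 65 mm above the table when up.
There are look-alikes about, which are no part of the job. What is shaped like the stamp_green but pink is not meant.

How it is judged:
On the way, in this order (a step that is already met when the one before it is completed fails the run):
1. the carrier is fully home against the stops (within 4 mm) (x of carrier in the frame of press above -0.004 m), for 0.2 s.
2. the lever is all the way down (0.17 rad or more) with the pad bearing on the green stamp at over 8 N, for 1.5 s on end (value of joint lever above 0.17 rad and contact force between pad and stamp_green above 8 N and x of carrier in the frame of press above -0.004 m), for 1.5 s.
At the end, for the whole second after the job is handed in: The lever is back up (under 0.02 rad), the carrier still home within 4 mm, the green stamp lying in its nest within 5 mm, all at rest, and the hand is out of the window, the grasp point more than 60 mm from the window's centre (value of joint lever below 0.02 rad and x of carrier in the frame of press above -0.004 m and horizontal distance between stamp_green and carrier below 0.005 m and z of stamp_green in the frame of carrier below 0.013 m and linear speed of each of carrier, stamp_green below 0.01 m/s and distance between the grasp point and window above 0.06 m); the robot touches nothing.
It fails at once if the hand or arm touches the guard (contact force between any of the fingers, the arm and guard above 0.5 N).
It fails at once if the lever is pressed (over 0.06 rad) while the carrier is not home (value of joint lever above 0.06 rad and x of carrier in the frame of press below -0.006 m).
It fails at once if the carrier or the green stamp is lifted, or the stamp leaves its nest (z of carrier in the frame of press above 0.032 m or z of stamp_green in the frame of carrier above 0.02 m or horizontal distance between stamp_green and carrier above 0.01 m).
It fails at once if a bystander is moved more than 10 mm (distance of any of stamp_red, stamp_blue, jar_cream, bottle_blue from where it was at the start of the episode above 0.01 m).
It also fails if it takes over 56 s, if anything falls off the work surface, if the arm or the gripper's body presses on something with over 40 N, if the wrist force passes 120 N, or if a joint passes its speed limit or range.

## Working session

There is one attempt and no reset: what is moved stays moved. The work goes in short steps, each a Python script; the robot and the scene stay as the last script left them, time stands still between calls to the robot, and variables do not carry over. Pictures are saved under pics/ and viewed, at most 10 in all, crops included, and the job is handed in when it is done.

```bash
mkdir -p pics; python3 - <<'E'
from cell import r,optics
import cv2,numpy as np,pickle
d={n:optics.get_image(n) for n in("scene","top")}
pickle.dump(d,open("im.pkl","wb"))
for n,i in d.items():
    cv2.imwrite(f"pics/{n}0.png",cv2.resize(i["pixels"][:,:,::-1],(800,600)))
    T=i["camera_from_world"];print(n,i["fx"],i["cx"],i["cy"],i["D"],(-T[:3,:3].T@T[:3,3]).round(3),T[2,:3].round(2))
print(r.finger_overhang,r.current_t(),r.current_ee_rot())
E
```

```text
scene 367.9303835192679 261.54786066846845 192.63609442770152 [0.02327083 0.         0.         0.         0.        ] [1.354 0.259 0.545] [-0.84 -0.23 -0.49]
top 377.65860610766526 256.5665000990651 189.46990393717886 [0.01768722 0.         0.         0.         0.        ] [0.563 0.051 0.958] [ 0.07 -0.01 -1.  ]
0.022 0.1 [ 1.80388972e-01  9.83595223e-01 -4.94171845e-04 -1.12079872e-04]
```

View pics/scene0.png

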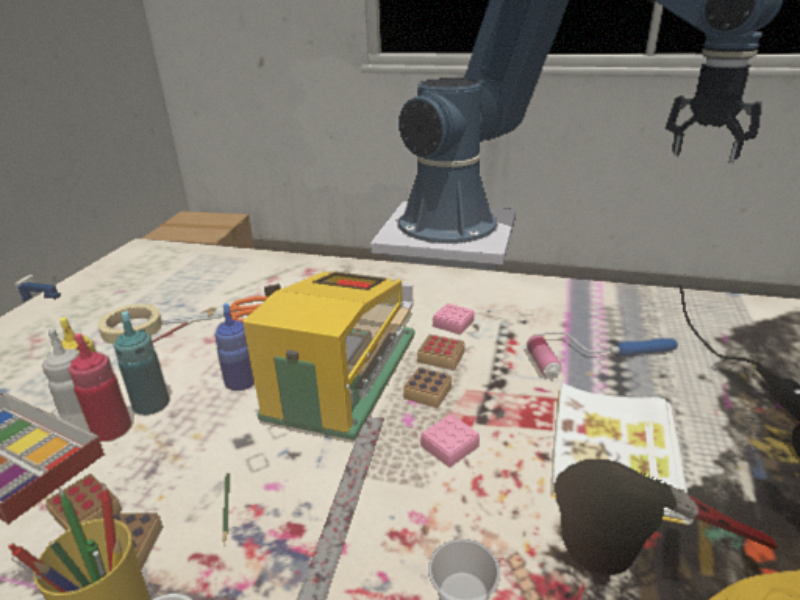

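View pics/top0.png

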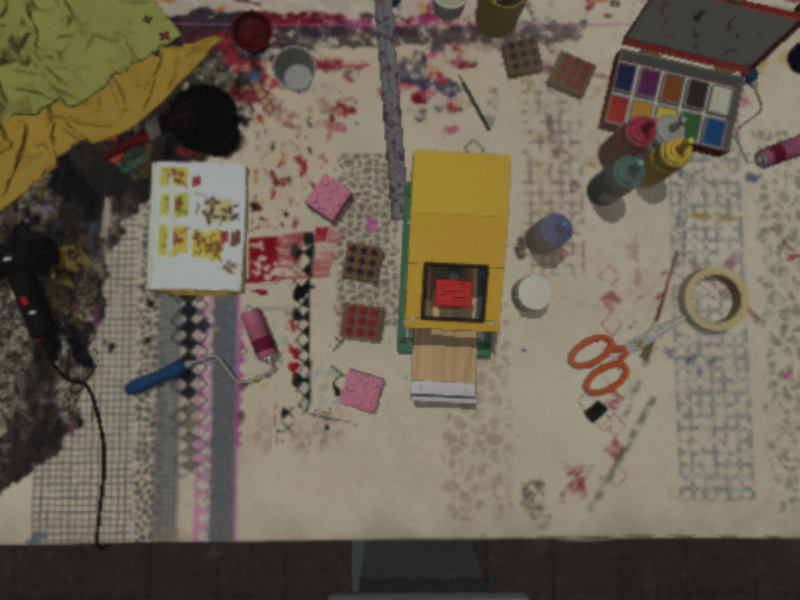

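The scene view shows the press with its yellow guard, its back towards the camera and the window at the far end (about 350,282). In the top view the guard is at (455,240), the window with the red paddle at (454,292) and the front plate at (443,392). The red and blue stamps are at (362,322) and (362,262), the jar at (533,293) and the bottle at (551,233). The pink look-alikes at (361,390) and (329,198) are not part of the job.

```bash
cat > h.py <<'E'
import cv2,numpy as np,pickle
def cloud(i):
    h,w=i["depth"].shape; K=np.array([[i["fx"],0,i["cx"]],[0,i["fy"],i["cy"]],[0,0,1]])
    g=np.stack(np.meshgrid(np.arange(w),np.arange(h)),-1).reshape(-1,1,2).astype(float)
    u=cv2.undistortPoints(g,K,np.array(i["D"])).reshape(h,w,2)
    z=i["depth"][...,None]; P=np.concatenate([u*z,z],-1); T=i["camera_from_world"]
    P=(P-T[:3,3])@T[:3,:3]; P[i["depth"]==0]=np.nan
    return P
def hsv(i): return cv2.cvtColor(i["pixels"],cv2.COLOR_RGB2HSV)
def box(m): return None
E
python3 - <<'E'
from h import *
d=pickle.load(open("im.pkl","rb"));i=d["top"];P=cloud(i);H=hsv(i)
h,s,v=[H[...,k] for k in range(3)]
roi=np.zeros(h.shape,bool);roi[90:265,245:335]=1
y=roi&(h>18)&(h<30)&(s>170)&(P[...,2]>.10)
y=cv2.morphologyEx(y.astype('u1'),cv2.MORPH_OPEN,np.ones((3,3)))>0
q=P[y]; print("yellow z",np.nanpercentile(q[:,2],[1,50,99]).round(3),y.sum())
q=q[q[:,2]>.125]
rect=cv2.minAreaRect(q[:,:2].astype('f4'));print(rect, cv2.boxPoints(rect))
# side edges: per row left/right xy
L=[];R=[]
for row in range(100,205):
    c=np.where(y[row])[0]
    if len(c)>30: L.append(P[row,c[0],:3]);R.append(P[row,c[-1],:3])
for n,e in(("L",L),("R",R)):
    e=np.array(e);f=np.polyfit(e[:,0],e[:,1],1);f2=np.polyfit(e[abs(e[:,1]-np.polyval(f,e[:,0]))<.004][:,0],e[abs(e[:,1]-np.polyval(f,e[:,0]))<.004][:,1],1);print(n,f2,len(e),e[[0,-1]].round(3))
red=roi&((h<6)|(h>174))&(s>150)&(v>60)
q=P[red];print("red",red.sum(),np.nanmedian(q,0).round(4),cv2.minAreaRect(q[np.isfinite(q[:,0])][:,:2].astype('f4')))
# window black trim
k=roi&(v<60)&(P[...,2]>.125);q=P[k];print("trim",k.sum(),q.min(0),q.max(0),cv2.minAreaRect(q[:,:2].astype('f4')))
# plate
m=np.zeros(h.shape,bool);m[235:265,255:312]=1
k=m&(P[...,2]>.057)&(P[...,2]<.08);q=P[k];print("plate",k.sum(),np.median(q,0),cv2.minAreaRect(q[:,:2].astype('f4')))
g=roi&(h>50)&(h<90)&(s>90);q=P[g];print("green",g.sum(),np.nanmedian(q,0),cv2.minAreaRect(q[:,:2].astype('f4')))
a=i["pixels"][85:275,230:360,::-1];cv2.imwrite("pics/crop1.png",cv2.resize(a,None,fx=3.1,fy=3.1,interpolation=cv2.INTER_CUBIC))
E
```

```text
yellow z [0.132 0.171 0.176] 4981
((0.6906217932701111, -0.032720647752285004), (0.12852661311626434, 0.23603887856006622), 87.16793060302734) [[ 0.5695713  -0.09107426]
 [ 0.8053219  -0.10273667]
 [ 0.8116723   0.02563296]
 [ 0.5759217   0.03729537]]
L [-0.0635159  0.0744377] 69 [[0.804 0.023 0.176]
 [0.663 0.031 0.156]]
R [ 0.00968819 -0.10292907] 69 [[ 0.805 -0.092  0.173]
 [ 0.662 -0.095  0.158]]
red 417 [ 0.623  -0.03    0.1377] ((0.6270579099655151, -0.03301267698407173), (0.05788048729300499, 0.04717611148953438), 88.95675659179688)
trim 352 [ 0.583673   -0.07551487  0.13062951] [0.66246945 0.01402913 0.16166621] ((0.6224584579467773, -0.02989356964826584), (0.08734560012817383, 0.07646416872739792), 86.76527404785156)
plate 163 [ 0.46896794 -0.02131138  0.06744058] ((0.46815964579582214, -0.021450992673635483), (0.09853444248437881, 0.00813143141567707), 86.84845733642578)
green 253 [0.61078111 0.03521603 0.02179445] ((0.670030951499939, -0.03249000012874603), (0.14230956137180328, 0.2684234082698822), 86.38919067382812)
```

View pics/crop1.png

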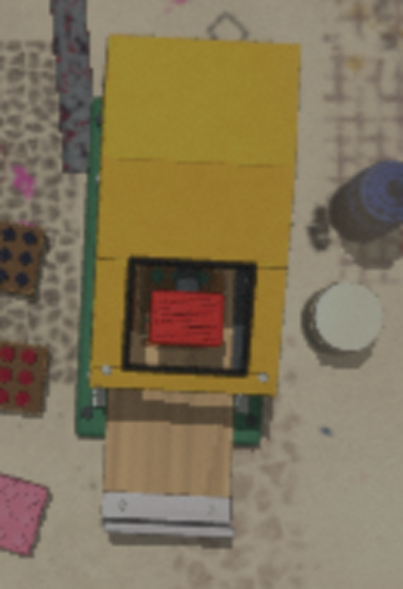

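The guard, trim and bed agree: the press origin is at about (0.697,-0.034), with a yaw of about -3.1° and the carrier about 53 mm out. The crop confirms the window with its red paddle and the plate. Next I push the carrier.

```bash
cat >> h.py <<'E'
from scipy.spatial.transform import Rotation as Ro
YAW=-0.054;O=np.array([.697,-.034]);c,s=np.cos(YAW),np.sin(YAW)
def W(x,y,z): return [O[0]+c*x-s*y,O[1]+s*x+c*y,z]
def inv(p): d=np.array(p[:2])-O; return np.array([c*d[0]+s*d[1],-s*d[0]+c*d[1],p[2]])
QA=Ro.from_matrix(np.array([[c,s,0],[s,-c,0],[0,0,-1]])).as_quat()
QB=Ro.from_matrix(np.array([[-c,-s,0],[-s,c,0],[0,0,-1]])).as_quat()
E
python3 - <<'E'
from h import *
from cell import r,optics
for n,q in(("A",QA),("B",QB)): 
    a=r.inverse_kinematics(W(-.29,0,.2),q); print(n,None if a is None else np.round(a,2))
r.set_gripper(0.0,20)
r.move_to(W(-.29,0,.2),QB)
r.move_linear(W(-.29,0,.07))
f0=np.array(r.current_contact_force());print("f0",f0.round(2),r.current_opening(),inv(r.current_tool_pos()).round(4))
i=optics.get_image("scene")
cv2.imwrite("pics/sc1.png",cv2.resize(i["pixels"][60:260,180:360,::-1],None,fx=3,fy=3,interpolation=cv2.INTER_CUBIC))
print(r.current_t())
E
```

```text
A [-0.16  0.17  2.05 -0.    0.92  1.47]
B [-0.16  0.17  2.05 -0.    0.92 -1.68]
f0 [-0.49  0.49  0.26] -9.64442434564939e-05 [-0.2896  0.      0.0706]
4.0
```

```bash
python3 - <<'E'
from h import *
from cell import r,optics
f0=np.array(r.current_contact_force())
r.move_linear(W(-.25,0,.07),vel=.08)
x=-.25
while x<-.180:
    x+=.003 if x<-.2 else .001
    r.move_linear(W(x,0,.07),vel=.04)
    f=np.array(r.current_contact_force())-f0
    print(round(x,3),inv(r.current_tool_pos())[0].round(4),f.round(1))
    if np.linalg.norm(f)>12: break
i=optics.get_image("top");P=cloud(i)
m=np.zeros(P.shape[:2],bool);m[200:265,255:312]=1
k=m&(P[...,2]>.06)&(P[...,2]<.075);q=P[k]
if k.sum():print("plate",k.sum(),inv(np.median(q,0)))
cv2.imwrite("pics/top2.png",cv2.resize(i["pixels"][85:275,230:360,::-1],None,fx=3.1,fy=3.1,interpolation=cv2.INTER_CUBIC))
print(r.current_t())
E
```

```text
-0.247 -0.2471 [ 0.2  0.2 -0.8]
-0.244 -0.2439 [-0.5 -0.7 -1. ]
-0.241 -0.2408 [-0.  -0.5  0.8]
-0.238 -0.2377 [ 0.1 -0.4 -0.2]
-0.235 -0.2347 [ 0.7 -0.9  0. ]
-0.232 -0.2317 [-0.1  0.3 -0.1]
-0.229 -0.2287 [0.6 0.3 0.6]
-0.226 -0.2257 [-0.1 -0.7  0.7]
-0.223 -0.2227 [ 0.2  0.1 -0.4]
-0.22 -0.2197 [ 0.4  0.3 -0.1]
-0.217 -0.2167 [0.6 0.1 1. ]
-0.214 -0.2137 [-0.6 -0.2  0. ]
-0.211 -0.2107 [ 0.8 -0.8 -0.1]
-0.208 -0.2077 [-0.1  0.7 -1. ]
-0.205 -0.2047 [ 0.4 -0.3 -0.1]
-0.202 -0.2017 [-0.2  1.4 -0.3]
-0.199 -0.1987 [-0.   0.2 -0.7]
-0.198 -0.198 [-0.3 -0.2  0.9]
-0.197 -0.197 [-0.7  0.1 -1.1]
-0.196 -0.1959 [-0.9  0.1 -0.4]
-0.195 -0.1949 [ 0.1 -0.6 -1.3]
-0.194 -0.1939 [-0.6 -0.7 -0.4]
-0.193 -0.1929 [-0.6 -0.2 -0.7]
-0.192 -0.1919 [-0.2 -0.6 -1.2]
-0.191 -0.191 [-0.8 -0.4 -0.2]
-0.19 -0.1909 [-5.  -0.5  5. ]
-0.189 -0.1909 [-11.5   0.2   6.8]
11.45
```

View pics/top2.png

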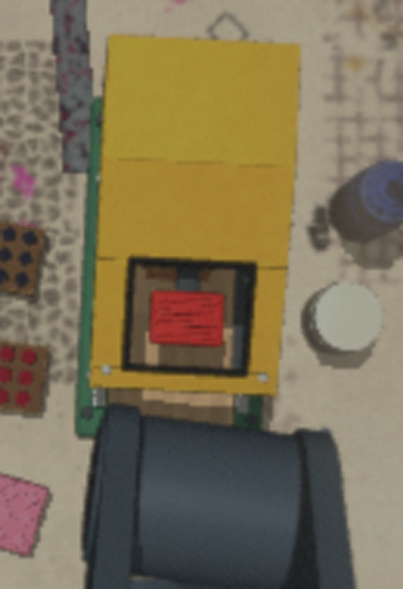

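The hand hides the plate, but the push stopped hard with the fingertips exactly where the home position predicts. I'll hold briefly, back off, lift aside and check.

```bash
python3 - <<'E'
from h import *
from cell import r,optics
r.sleep(.4)
r.move_linear(W(-.25,0,.07),vel=.1)
r.move_linear(W(-.25,0,.26),vel=.2)
r.move_linear(W(-.22,.22,.26),vel=.25)
i=optics.get_image("top");P=cloud(i);H=hsv(i)
m=np.zeros(P.shape[:2],bool);m[200:265,255:312]=1
k=m&(P[...,2]>.057)&(P[...,2]<.075);q=P[k]
if k.sum():print("plate",k.sum(),inv(np.median(q,0)),q.shape)
k=(P[...,2]>.12)&(P[...,2]<.15)&((H[...,0]<6)|(H[...,0]>174))&(H[...,1]>150);k[:,:245]=0;k[:,335:]=0
print("red",k.sum(),inv(np.median(P[k],0)))
cv2.imwrite("pics/top3.png",cv2.resize(i["pixels"][85:275,230:360,::-1],None,fx=3.1,fy=3.1,interpolation=cv2.INTER_CUBIC))
print(r.current_t())
E
```

```text
plate 149 [-0.17489854  0.00025169  0.06698259] (149, 3)
red 396 [-7.41009367e-02 -1.25593592e-04  1.37784170e-01]
14.8
```

View pics/top3.png

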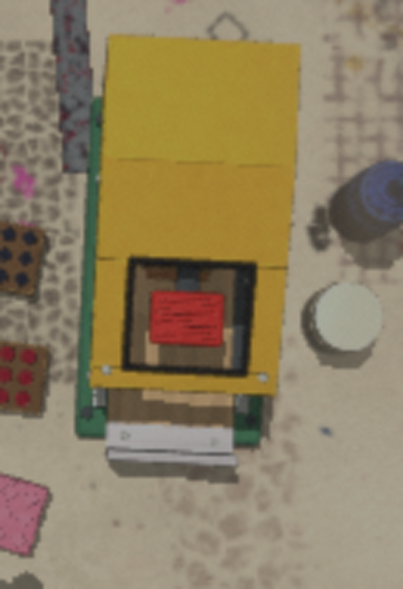

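The carrier is home: the plate centre is at -0.175, against -0.176 expected. The paddle is at the predicted place. Now I press.

```bash
python3 - <<'E'
from h import *
from cell import r,optics
X=-.075
r.move_linear(W(-.2,0,.26),vel=.25)
r.move_linear(W(X,0,.25),vel=.2)
f0=np.mean([r.current_contact_force() for _ in range(5)],0)
print("f0",f0.round(1),inv(r.current_tool_pos()).round(4))
r.move_linear(W(X,0,.170),vel=.1)
z=.170
while z>.126:
    z-=.002 if z>.136 else .001
    r.move_linear(W(X,0,z),vel=.03)
    f=np.array(r.current_contact_force())-f0
    print(round(z,3),r.current_tool_pos()[2].round(4),f.round(1))
    if f[2]>28 or np.hypot(*f[:2])>10: break
print(r.current_t())
E
```

```text
f0 [ 0.7  0.1 -0.1] [-0.0757  0.0006  0.2498]
0.168 0.1683 [-0.7 -0.3  0.2]
0.166 0.1659 [-0.9  0.2 -0.3]
0.164 0.1638 [-1.1 -0.3 -0.2]
0.162 0.1619 [-1.   0.2  0.7]
0.16 0.1602 [ 0.2 -0.3  0.9]
0.158 0.1582 [-0.1 -1.5  3.5]
0.156 0.156 [1.8 0.4 3.7]
0.154 0.1541 [ 0.6 -0.4  3.9]
0.152 0.1521 [ 2.3 -0.6  4.9]
0.15 0.1501 [0.4 0.4 4.8]
0.148 0.1481 [ 0.9 -0.1  5.4]
0.146 0.1461 [ 1.7 -0.4  4.5]
0.144 0.1441 [ 2.2 -0.7  5.6]
0.142 0.1425 [ 0.8 -1.2  7.2]
0.14 0.1409 [ 0.7 -0.7 10.7]
0.138 0.1391 [ 1.1 -0.1 11.5]
0.136 0.1373 [ 1.7 -0.7 11.8]
0.135 0.1365 [ 1.7 -0.2 13.3]
0.134 0.1356 [ 2.6 -1.4 13.7]
0.133 0.1348 [ 2.4  1.5 13.9]
0.132 0.134 [ 2.8 -0.3 15.6]
0.131 0.1338 [-0.7  0.7 22.3]
0.13 0.1334 [-3.9  1.1 29.5]
23.3083
```

The force jumps at z=0.1338, 26.5 mm below first contact, so the lever is on its end stop; the earlier rise near 0.142 is the pad meeting the stamp. I'll hold it, release, withdraw and check.

```bash
python3 - <<'E'
from h import *
from cell import r,optics
r.sleep(2.4);print(np.array(r.current_contact_force()).round(1),r.current_tool_pos())
r.move_linear(W(-.075,0,.165),vel=.04)
r.move_linear(W(-.075,0,.26),vel=.1)
r.move_linear(W(-.22,.0,.27),vel=.2)
r.move_linear(W(-.22,.22,.27),vel=.25)
r.sleep(.3)
i=optics.get_image("top");P=cloud(i);H=hsv(i)
m=np.zeros(P.shape[:2],bool);m[200:265,255:312]=1
k=m&(P[...,2]>.057)&(P[...,2]<.075);print("plate",k.sum(),inv(np.median(P[k],0)))
k=(P[...,2]>.1)&(P[...,2]<.15)&((H[...,0]<6)|(H[...,0]>174))&(H[...,1]>150);k[:,:245]=0;k[:,335:]=0
print("red",k.sum(),inv(np.median(P[k],0)),r.current_t(),np.array(r.current_contact_force()).round(1))
cv2.imwrite("pics/top4.png",i["pixels"][:,:,::-1])
E
```

```text
[-2.6  2.1 28.7] [ 0.62381898 -0.03006938  0.13350447]
plate 151 [-0.1748593   0.00027434  0.06726385]
red 400 [-7.41913305e-02 -8.93150941e-05  1.37739047e-01] 30.0917 [1.4 0.  0.1]
```

View pics/top4.png

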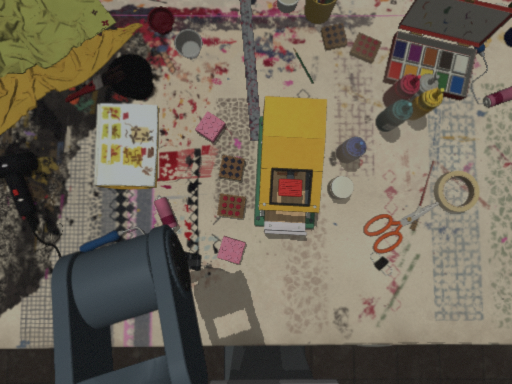

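The paddle is back up at (290,187), the plate is still home at (285,228), the bystanders have not moved, and the hand is clear of the press.

```bash
python3 -c "
from cell import r
print(r.hand_in())"
```

```text
the job is handed in; nothing more can be done
None
```

I pushed the carrier home against the stops, held the lever on its end stop for over two seconds, saw it come back up, withdrew the hand clear of the press and handed the job in; no verdict came back.

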